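# Lock the filter stage onto its base

### The job

The gas-line filter holder on the bench is waiting for its next stage. Of the three aluminium tubes pick the one with two lugs at its foot, set it upright over the base's centre cone with its lugs in the gaps between the two claws so that it sits fully down, then turn it a quarter turn clockwise (seen from above) until the lugs are under the claws at their stops, and let go. Leave the plain tube and the flanged tube standing where they are.

Things in the scene. Friction and masses are not known exactly. Their poses are not given: they have to be found in the camera images.
- lug_stage: Loose upright aluminium tube, 50 mm across, 75 mm tall, 40 mm bore open below, 110 to 210 g; two opposite dark steel lugs at its foot, each 14 mm wide, 6 mm high, 74 mm over both tips. Origin: centre of the foot, on the bench at the start; z up; x runs through both lugs (a half turn changes nothing). Grip the tube at any yaw, 45 to 60 mm above the foot: fingers then clear lugs and claws.
- base: Fixed base: 120 mm square plate, round body; its top, the seat, is 30 mm above the origin (plate underside centre, z up). Centre boss 33 mm wide, coned, 24 mm high. Dark claws at rim on +y and -y, 28 mm wide, 17 mm high, 11 mm clear under roofs. Gaps at +x, -x: lugs enter with stage x along base x (45 deg either way). Clockwise 90 deg puts stage x along base y; stops 3 deg beyond. Light friction.
- plain_stage: A similar loose aluminium tube, 50 mm in diameter and 75 mm tall, without any lugs at its foot; not to be moved. Origin: centre of the foot, z up.
- flange_stage: A similar loose aluminium tube, 50 mm in diameter and 75 mm tall, with a full round dark steel flange at its foot, 74 mm across and 6 mm high; not to be moved. Origin: centre of the foot, z up.
There are look-alikes about, which are no part of the job. Of the things that look like the base, take the one that is farthest to the robot's left at the start.

How it is judged (in metres and radians):
On the way:
1. the lugged stage sits down on the base's seat with its lugs in the gaps between the claws (z of lug_stage in the frame of base below 0.036 m and horizontal distance between lug_stage and base below 0.01 m and angle between the x axis of lug_stage and the x axis of base, either way round below 1.05 rad), for 0.2 s.
At the end, for the whole second after the job is handed in: Lugged stage upright (7 degrees) and at rest on the base, foot within 4 mm of the seat and 10 mm of the axis, lugs under the claws (x axis within 15 degrees of the base's y axis, either way round); plain and flanged tubes upright within 30 mm of their start (z of lug_stage in the frame of base below 0.034 m and horizontal distance between lug_stage and base below 0.01 m and angle between the x axis of lug_stage and the y axis of base, either way round below 0.26 rad and angle between lug_stage's own z axis and vertical below 0.12 rad and linear speed of lug_stage below 0.02 m/s and distance of each of plain_stage, flange_stage from where it was at the start of the episode below 0.03 m and angle between each of plain_stage, flange_stage's own z axis and vertical below 0.2 rad); the robot touches nothing.
It fails at once if the plain or the flanged tube is moved by more than 50 mm (distance of any of plain_stage, flange_stage from where it was at the start of the episode above 0.05 m).
It also fails if it takes over 42 s, if anything falls off the work surface, if the arm or the gripper's body presses on something with over 40 N, if the wrist force passes 120 N, or if a joint passes its speed limit or range.

### The arm

A 6-joint arm with a two-finger parallel gripper is mounted at the origin on the work surface. World frame = base frame: x ahead of the robot, y to its left, z up, the work surface at z = 0. Lengths are in m, angles in degrees, forces in N, time in s.
With the tool pointing down it reaches from about 0.275 to 0.725 m from the base axis. Payload 15.9 kg.
Tool frame: the origin (TCP) lies midway between the tips of the shut fingers; the grasp point (between the pads) lies 19 mm behind it (manip.tcp_to_grasp is the distance from the TCP to the grasp point, in m); z points along the fingers, y is the line along which they close (so a half turn about z gives the same grasp; the last joint's range is limited). The gripper opens to 85 mm and grips with 20 to 120 N. Pads are 22 mm wide; open, the fingers measure 114 mm over their backs; the gripper's body (76 mm by 85 mm) begins 54 mm behind the grasp point. The pads swing forward as they close: fully open they stand 13 mm farther back than shut.
Start: joints at [76.662, 12.198, -1.971, 75.831, 0, 90], TCP at [0.115, 0.486, 0.231] pointing down, gripper open.
Joint ranges: [-170.91, 170.91], [-42.67, 98.43], [-65.05, 77.54], [-120.47, 116.71], [-90, 82.35], [-180, 180]. Speed limits (degrees/s): [108.29, 108.29, 136.94, 147.25, 180, 180].

### API

Orientations are given as a 3x3 rotation matrix whose columns are the frame's x, y, z axes.
In Python, from station import manip gives the robot as it stands. The module is installed in compiled form; this text tells all that it offers.
- The arm moves only by the tool servo_tool, never from a script. Its argument "increments" is a list of rows, each a list of 7 numbers: the opening, from 0 (shut) to 1 (fully open), then the shift along the tool's x, y, z in mm, then the turn, a rotation vector about the tool's x, y, z in rad. In form: [[hand, x, y, z, ax, ay, az], ...]. A call has 1 to 5 rows; each row shifts and turns the commanded pose from where the row before left it, along the tool's axes as they then stand; what a row does not reach is not made up. A row lasts 1/8 s, in which the tool goes at most 62.5 mm and 10.7 degrees, less where a joint would pass 70% of its speed; a pose out of reach is approached as far as the arm can. A call with a gripper value outside its range is refused whole. The fingers move at their own pace and stop on an object; the grip force is fixed at half the most. Time passes only in rows, so rows that do not move let the fingers close. It gives the time, the measured TCP pose, the force, the opening and the grip force at its end, in the units of the state.
- manip.get_state(): the state, without advancing time (a new reading comes with each control period).
- manip.read_camera(name): name is "side" or "top" or "wrist"; returns a dict with "image" (400x640x3 uint8, red, green, blue), "mtx" (3x3 intrinsics, pixels), "k1" (the pictures are not rectified: a ray, as slopes to the right and down, at radius r is drawn at 1 + k1 r^2 times it, then the intrinsics apply), "world_to_cam" (4x4, takes a point from world to camera coordinates); the wrist camera has in their place "T_tool_cam" (4x4, takes a point from camera to tool coordinates, whose origin is the TCP and whose axes are the flange's). Camera axes: x right, y down, z forward; pixel columns grow to the right and rows downward; lengths in m; the calibration is good to about 2 mm. A picture is of the moment at which its call begins: read the wrist's pose just before it. There is no depth.
- manip.hand_in(): hands the job in; it is judged then, once.
The state is a dict: "t": time; "joint_positions": joint angles; "joint_velocities": joint speeds; "effort": joint torques, N m; "position": TCP position; "ee_rot": TCP orientation; "wrist_force": force on the tool from outside, world axes, zero at the start; "moment": the same for the moment, N m; "finger_gap": opening from 0.0 (shut) to 1.0 (fully open); "grasp_force": force on a finger pad.
Only numpy, scipy, OpenCV 4.12 (cv2) and the standard library are available. Lean on these libraries where they do the work, as an engineer would, in place of code of your own. Each camera call takes 0.05 s, during which the arm holds its last target. There are 200 camera calls.

## Working session

There is one attempt and no reset: what is moved stays moved. The work goes in short steps, Python scripts to look and compute and a tool call to move; the robot and the scene stay as the last step left them, time stands still between calls to the robot, and variables do not carry over. Pictures are saved under pics/ and viewed, at most 10 in all, crops included, and the job is handed in when it is done.

Besides the shell and the picture viewer there is one more tool, called by a JSON object that holds its "method" and its "body", one argument or row to a line. servo_tool: Moves the arm, as the interface text tells. Its arguments: {"type":"object","properties":{"increments":{"type":"array","items":{"type":"array","items":{"type":"number"}}}},"required":["increments"]}

```bash
mkdir -p pics
cat > h.py <<'E'
import numpy as np, cv2
from station import manip
def grab(name):
    s=manip.get_state(); c=manip.read_camera(name)
    if name=="wrist":
        T=np.eye(4);T[:3,:3]=np.array(s["ee_rot"]);T[:3,3]=s["position"]
        W=T@np.array(c["T_tool_cam"])
    else: W=np.linalg.inv(np.array(c["world_to_cam"]))
    return c["image"],np.array(c["mtx"]),c["k1"],W
def ray(uv,K,k1,W):
    uv=np.array(uv,float).reshape(-1,1,2)
    p=cv2.undistortPoints(uv,K,np.array([k1,0,0,0.]),None).reshape(-1,2)
    d=np.c_[p,np.ones(len(p))]@W[:3,:3].T
    return W[:3,3],d
def plane(uv,z,K,k1,W):
    o,d=ray(uv,K,k1,W); return o+d*((z-o[2])/d[:,2])[:,None]
E
python3 - <<'E'
from h import *
for n in ("top","side"):
    im,K,k1,W=grab(n); cv2.imwrite(f"pics/{n}0.png",im[:,:,::-1]); print(n,K.tolist(),k1,W.round(3).tolist())
    np.savez(f"pics/{n}0.npz",im=im,K=K,k1=k1,W=W)
s=manip.get_state();print(s["t"],s["position"],s["ee_rot"],s["finger_gap"],manip.tcp_to_grasp)
E
```

```text
top [[503.3951055277025, 0.0, 324.89529041973003], [0.0, 503.3951055277025, 201.8754073750589], [0.0, 0.0, 1.0]] -0.06951640732803688 [[0.019, -0.994, 0.111, 0.352], [-1.0, -0.019, 0.0, 0.052], [0.002, -0.111, -0.994, 1.084], [0.0, 0.0, 0.0, 1.0]]
side [[474.70617829441295, 0.0, 317.7109586324326], [0.0, 474.70617829441295, 208.76705580702475], [0.0, 0.0, 1.0]] -0.09773243400361684 [[0.832, -0.405, 0.379, 0.07], [-0.554, -0.597, 0.58, -0.567], [-0.008, -0.692, -0.722, 0.82], [0.0, 0.0, 0.0, 1.0]]
0.1 [0.11528069 0.48621409 0.23085425] [[-9.73037220e-01  2.30648044e-01 -2.20808247e-04]
 [ 2.30648149e-01  9.73036699e-01 -1.00714692e-03]
 [-1.74419401e-05 -1.03092046e-03 -9.99999468e-01]] 1.0024769935838678 0.0187
```

View pics/top0.png

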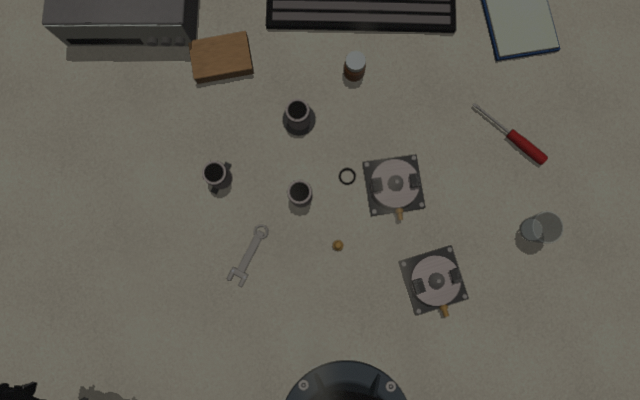

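View pics/side0.png

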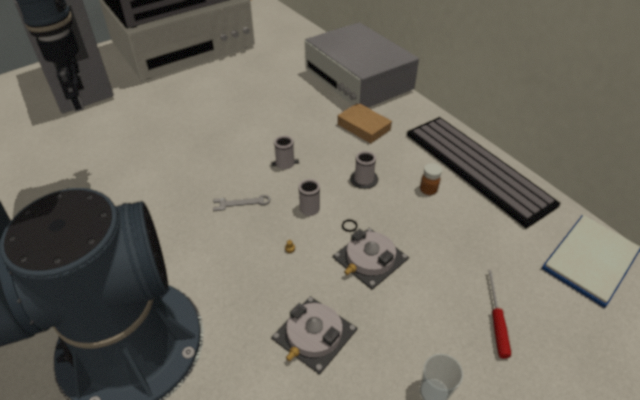

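The top view shows three tubes. The one at (215,175) has two dark lugs at its foot, so it fits. The tube at (298,115) has a dark flange and the one at (300,192) is plain. There are two base-like things, at (393,185) and (433,280); the first has the smaller column, so it is farther to the robot's left and is the base. I'll confirm both in one enlarged crop.

Run:
```python
from h import *
im=np.load("pics/top0.npz")["im"][:,:,::-1]
im=np.clip(im.astype(float)*1.6,0,255).astype(np.uint8)
f=lambda u,v,r:cv2.resize(im[v-r:v+r,u-r:u+r],(400,400),interpolation=cv2.INTER_CUBIC)
cv2.imwrite("pics/crop1.png",np.hstack([f(215,178,25),f(394,185,40)]))
```

```text
(no output)
```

View pics/crop1.png

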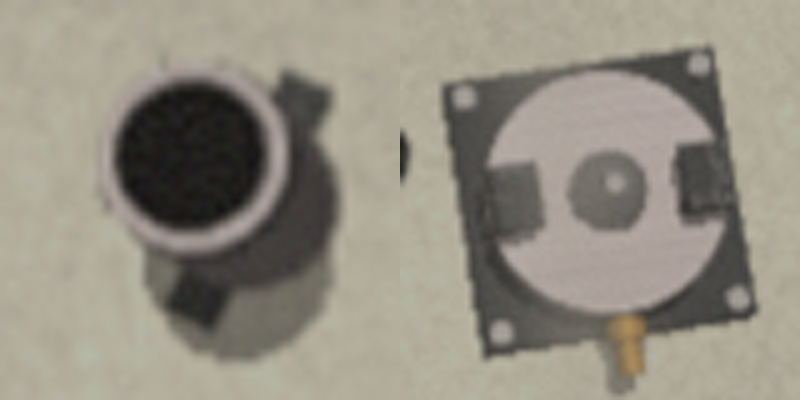

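The crop confirms it. On the left is the lugged tube: rim centre (214.1,172.6), lug tips (228.5,163.6) and (213.5,192.6). On the right is the base, with claws at (377,185) and (414.6,181) and plate corners at about (362.6,162.2), (416.6,154.4), (425,208) and (371.2,216).

Run:
```python
from h import *
d=np.load("pics/top0.npz");a=(d["K"],float(d["k1"]),d["W"]);im=d["im"]
P=lambda uv,z:plane(uv,z,*a).round(4)
# rim of lug tube: bright-minus-neighbour dark bore contour
g=im.astype(int).sum(2)
def bore(u,v,r=11):
    m=((g[v-r:v+r,u-r:u+r]<120)*255).astype(np.uint8)
    c=max(cv2.findContours(m,0,1)[0],key=cv2.contourArea);(e,ax,_)=cv2.fitEllipse(c)
    return [e[0]+u-r,e[1]+v-r],ax
for n,(u,v) in dict(lug=(214,173),plain=(300,191),fl=(298,110)).items():
    e,ax=bore(u,v);print(n,e,ax,P(e,.075))
t=P([[228.5,163.6],[213.5,192.6]],.004);print("tips",t,t.mean(0),np.linalg.norm(t[0]-t[1]),np.degrees(np.arctan2(*(t[0]-t[1])[1::-1])))
c=P([[362.6,162.2],[416.6,154.4],[425,208],[371.2,216]],.008);print("plate",c,c.mean(0),[np.linalg.norm(c[i]-c[i-1]) for i in range(4)])
for i in range(4): e=c[i]-c[i-1];print(np.degrees(np.arctan2(e[1],e[0])))
k=P([[377,185],[414.6,181]],.047);print("claws",k,k.mean(0),np.degrees(np.arctan2(*(k[0]-k[1])[1::-1])))
s=manip.get_state();print(s["t"],s["joint_positions"])
```

```text
lug [213.40804481506348, 172.08206176757812] (16.808795928955078, 17.63427734375) [[0.5213 0.28   0.075 ]]
plain [299.2442569732666, 191.3498830795288] (17.186914443969727, 17.20494270324707) [[0.485  0.1041 0.075 ]]
fl [296.873122215271, 109.52500629425049] (16.490854263305664, 17.106407165527344) [[0.6552 0.1133 0.075 ]]
tips [[0.5526 0.2638 0.004 ]
 [0.4882 0.2938 0.004 ]] [0.5204 0.2788 0.004 ] 0.0710447746143233 -24.977916763355278
plate [[ 0.5604 -0.0283  0.008 ]
 [ 0.5801 -0.1461  0.008 ]
 [ 0.463  -0.164   0.008 ]
 [ 0.4436 -0.048   0.008 ]] [ 0.511775 -0.0966    0.008   ] [np.float64(0.11844969396330243), np.float64(0.11943588238046388), np.float64(0.11846020428819115), np.float64(0.1176110539022587)]
9.573653214779181
-80.50613159859606
-171.30899699726024
99.4943578655836
claws [[ 0.5052 -0.0559  0.047 ]
 [ 0.5152 -0.1345  0.047 ]] [ 0.5102 -0.0952  0.047 ] 97.25058610922096
0.1 [ 7.66621860e+01  1.22234632e+01 -2.00442778e+00  7.58311764e+01
 -1.00200883e-03  8.99974210e+01]
```

Measurements agree with the sizes given: lug tips 71 mm apart with their midpoint 1 mm from the rim axis, and plate sides of 118 mm. The tube is at (0.521,0.280) with its lug axis at -25°. The base is at (0.511,-0.096) with its x axis at 9.3°. I'll move above the tube.

{"method": "servo_tool", "body": {
  "increments": [
    [1, -44, -11, 0, 0, 0, 0],
    [1, -44, -11, 0, 0, 0, 0],
    [1, -44, -11, 0, 0, 0, 0],
    [1, -44, -11, 0, 0, 0, 0],
    [1, -44, -11, 0, 0, 0, 0]
  ]
}}

```text
t: 0.72
position: [0.3178, 0.3813, 0.2311]
ee_rot: [[-0.973, 0.231, -0.0], [0.231, 0.973, -0.0], [0.0, -0.0, -1.0]]
wrist_force: [0.6, 1.1, 0.0]
finger_gap: 1.002
grasp_force: 0.0
```

{"method": "servo_tool", "body": {
  "increments": [
    [1, -44, -11, 0, 0, 0, 0],
    [1, -44, -11, 0, 0, 0, 0],
    [1, -44, -11, 0, 0, 0, 0],
    [1, -44, -11, 0, 0, 0, 0],
    [1, -46, -8, 0, 0, 0, 0]
  ]
}}

```text
t: 1.35
position: [0.5218, 0.2794, 0.2311]
ee_rot: [[-0.973, 0.231, -0.0], [0.231, 0.973, -0.0], [0.0, -0.0, -1.0]]
wrist_force: [0.1, 0.8, 0.1]
finger_gap: 1.006
grasp_force: 0.0
```

{"method": "servo_tool", "body": {
  "increments": [
    [1, 0, 0, 0, 0, 0, 0],
    [1, 0, 0, 0, 0, 0, 0]
  ]
}}

```text
t: 1.6
position: [0.5203, 0.2804, 0.2309]
ee_rot: [[-0.973, 0.231, -0.001], [0.231, 0.973, -0.0], [0.001, -0.001, -1.0]]
wrist_force: [-0.0, 0.3, 0.4]
finger_gap: 1.001
grasp_force: 0.0
```

Run:
```python
from h import *
s=manip.get_state();print(s["t"],s["position"],np.array(s["ee_rot"]).round(4).tolist(),s["joint_positions"])
im,K,k1,W=grab("wrist");cv2.imwrite("pics/w1.png",im[:,:,::-1]);np.savez("pics/w1.npz",im=im,K=K,k1=k1,W=W);print(W.round(3).tolist())
Wi=np.linalg.inv(W)
for p in ([.521,.2795,.075],[.521,.2795,0]):
    c=Wi[:3,:3]@np.array(p)+Wi[:3,3];print(cv2.projectPoints(c[None],np.zeros(3),np.zeros(3),K,np.array([k1,0,0,0.]))[0].ravel())
```

```text
1.6 [0.5203394  0.28039073 0.23089597] [[-0.9729, 0.231, -0.0009], [0.231, 0.9729, -0.0003], [0.0008, -0.0005, -1.0]] [2.83131637e+01 2.33921658e+01 1.33336746e+01 7.99959141e+01
 1.00055257e-02 4.16705240e+01]
[[0.232, 0.922, 0.309, 0.441], [0.973, -0.22, -0.074, 0.3], [-0.001, 0.318, -0.948, 0.373], [0.0, 0.0, 0.0, 1.0]]
[322.67250794 184.87955852]
[322.898144   168.93147404]
```

View pics/w1.png

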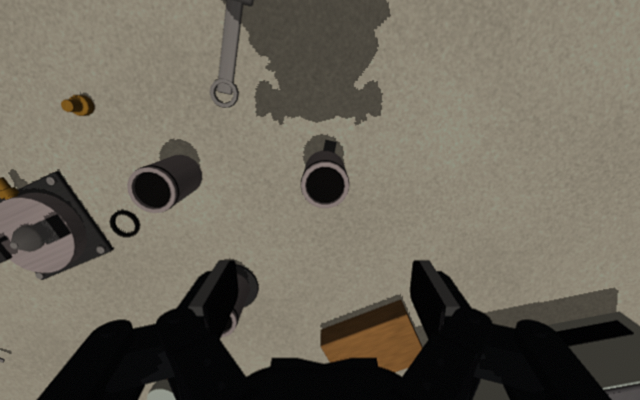

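The wrist view shows the target tube's rim at (325,184), against a predicted (322.7,184.9), so they agree within 2 mm. One lug shows at (330,146), and the plain and flanged tubes are clear of the fingers. Next I go down and grip.

{"method": "servo_tool", "body": {
  "increments": [
    [1, -1, 1, 45, 0, 0, 0],
    [1, 0, 0, 45, 0, 0, 0],
    [1, 0, 0, 45, 0, 0, 0],
    [1, 0, 0, 40, 0, 0, 0],
    [1, 0, 0, 28, 0, 0, 0]
  ]
}}

```text
t: 2.28
position: [0.5203, 0.2816, 0.0269]
ee_rot: [[-0.973, 0.229, -0.001], [0.229, 0.973, -0.001], [0.001, -0.001, -1.0]]
wrist_force: [1.0, -0.4, -0.5]
finger_gap: 1.0
grasp_force: 0.0
```

{"method": "servo_tool", "body": {
  "increments": [
    [1, 0, 0, 0, 0, 0, 0],
    [0, 0, 0, 0, 0, 0, 0],
    [0, 0, 0, 0, 0, 0, 0],
    [0, 0, 0, 0, 0, 0, 0],
    [0, 0, 0, 0, 0, 0, 0]
  ]
}}

```text
t: 2.9
position: [0.5228, 0.2818, 0.0302]
ee_rot: [[-0.973, 0.231, 0.002], [0.231, 0.973, 0.002], [-0.002, 0.002, -1.0]]
wrist_force: [-3.4, 0.0, 11.2]
finger_gap: 0.568
grasp_force: 61.2
```

{"method": "servo_tool", "body": {
  "increments": [
    [0, 0, 0, 0, 0, 0, 0],
    [0, 0, 0, 0, 0, 0, 0],
    [0, 0, 0, 0, 0, 0, 0],
    [0, 0, 0, 0, 0, 0, 0]
  ]
}}

```text
t: 3.4
position: [0.5228, 0.2818, 0.0302]
ee_rot: [[-0.973, 0.231, 0.002], [0.231, 0.973, 0.002], [-0.002, 0.002, -1.0]]
wrist_force: [-2.7, -1.7, 11.9]
finger_gap: 0.57
grasp_force: 61.2
```

The grip is good (gap 0.57, 61 N). Lifting.

{"method": "servo_tool", "body": {
  "increments": [
    [0, 0, 0, -5, 0, 0, 0],
    [0, 0, 0, -25, 0, 0, 0],
    [0, 0, 0, -30, 0, 0, 0],
    [0, 0, 0, -30, 0, 0, 0],
    [0, 0, 0, -20, 0, 0, 0]
  ]
}}

```text
t: 4.03
position: [0.5223, 0.2813, 0.1404]
ee_rot: [[-0.973, 0.231, 0.002], [0.231, 0.973, 0.001], [-0.001, 0.001, -1.0]]
wrist_force: [0.4, 0.0, -3.1]
finger_gap: 0.572
grasp_force: 62.4
```

{"method": "servo_tool", "body": {
  "increments": [
    [0, 0, 0, 0, 0, 0, 0]
  ]
}}

```text
t: 4.15
position: [0.5228, 0.2816, 0.14]
ee_rot: [[-0.973, 0.231, 0.003], [0.231, 0.973, 0.001], [-0.002, 0.002, -1.0]]
wrist_force: [-0.3, -1.0, -2.7]
finger_gap: 0.573
grasp_force: 62.4
```

{"method": "servo_tool", "body": {
  "increments": [
    [0, -5, -25, 0, 0, 0, 0],
    [0, -8, -40, 0, 0, 0, 0],
    [0, -8, -40, 0, 0, 0, 0],
    [0, -8, -40, 0, 0, 0, 0],
    [0, -8, -40, 0, 0, 0, 0]
  ]
}}

```text
t: 4.78
position: [0.5146, 0.0912, 0.1373]
ee_rot: [[-0.973, 0.231, -0.001], [0.231, 0.973, -0.0], [0.001, -0.0, -1.0]]
wrist_force: [0.1, 0.8, -1.5]
finger_gap: 0.572
grasp_force: 62.5
```

{"method": "servo_tool", "body": {
  "increments": [
    [0, -8, -40, 0, 0, 0, 0],
    [0, -8, -40, 0, 0, 0, 0],
    [0, -8, -40, 0, 0, 0, 0],
    [0, -8, -40, 0, 0, 0, 0],
    [0, -7, -25, 0, 0, 0, 0]
  ]
}}

```text
t: 5.4
position: [0.5097, -0.098, 0.1374]
ee_rot: [[-0.973, 0.232, -0.001], [0.232, 0.973, 0.0], [0.001, -0.0, -1.0]]
wrist_force: [0.2, -0.3, -1.8]
finger_gap: 0.57
grasp_force: 62.6
```

{"method": "servo_tool", "body": {
  "increments": [
    [0, 0, 0, 0, 0, 0, -0.15],
    [0, 0, 0, 0, 0, 0, -0.15],
    [0, 0, 0, 0, 0, 0, -0.15],
    [0, 0, 0, 0, 0, 0, -0.15],
    [0, 0, 0, 0, 0, 0, 0]
  ]
}}

```text
t: 6.02
position: [0.5101, -0.0963, 0.1375]
ee_rot: [[-0.934, -0.358, -0.001], [-0.358, 0.934, 0.0], [0.001, 0.001, -1.0]]
wrist_force: [-0.3, 0.2, -2.2]
finger_gap: 0.572
grasp_force: 62.5
```

Run:
```python
from h import *
s=manip.get_state();R=np.array(s["ee_rot"]);print(s["t"],s["position"],R.round(4).tolist(),np.array(s["joint_positions"]).round(1))
print("to base, tool mm",(R.T@(np.array([.511,-.096,0.14])-s["position"])*1000).round(1))
ims=[]
for n in ("wrist","side"):
    im,K,k1,W=grab(n);np.savez(f"pics/{n}2.npz",im=im,K=K,k1=k1,W=W);ims.append(im)
cv2.imwrite("pics/two2.png",np.hstack([cv2.resize(ims[0][:,120:520],(400,400)),cv2.resize(ims[1][110:310,270:470],(400,400),interpolation=2)])[:,:,::-1])
```

```text
6.025 [ 0.51006477 -0.09632352  0.13748298] [[-0.9336, -0.3582, -0.0011], [-0.3582, 0.9336, 0.0002], [0.001, 0.0006, -1.0]] [-10.7  16.5 -10.   63.5  -0.  -31.7]
to base, tool mm [-1.  -0.  -2.5]
```

View pics/two2.png

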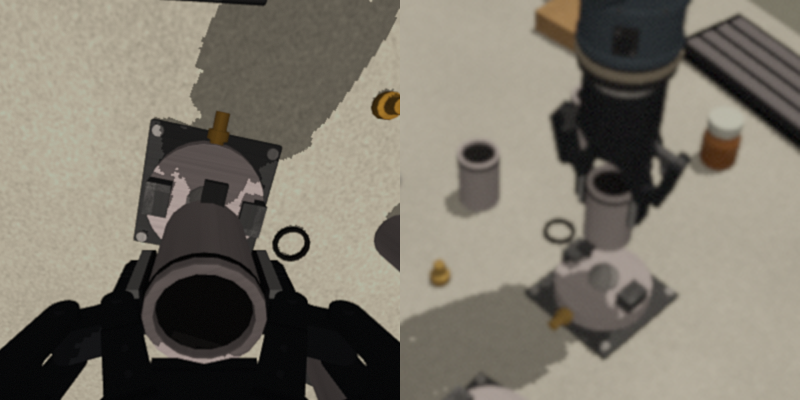

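The wrist view (left) shows the tube in the grip, its lug at (334,192) pointing into the gap between the claws. The plate screws are at (277,130), (392,154) and (261,237). The side view (right) shows the tube upright above the base. Now I measure both centres in this one view.

Run:
```python
from h import *
d=np.load("pics/wrist2.npz");a=(d["K"],float(d["k1"]),d["W"]);im=d["im"]
g=cv2.GaussianBlur(im,(3,3),0).astype(int).sum(2)
m=((g[265:360,255:395]<110)*255).astype(np.uint8)
m=cv2.morphologyEx(m,cv2.MORPH_OPEN,np.ones((5,5)))
cs=sorted(cv2.findContours(m,0,1)[0],key=cv2.contourArea)[-3:]
for c in cs: print(cv2.boundingRect(c),cv2.contourArea(c))
# bore by extreme rim points (row of widest bore) from crop: left/right outer rim
L,R_=plane([[263,308],[386,308]],.182,*a);print("outer rim w",np.linalg.norm(L-R_),(L+R_)/2)
L,R_=plane([[276,308],[374,308]],.182,*a);print("bore w",np.linalg.norm(L-R_),(L+R_)/2)
T,B=plane([[324.5,276],[324.5,347]],.182,*a);print("bore h",np.linalg.norm(T-B),(T+B)/2)
s=plane([[277,130],[392,154],[261,237]],.009,*a);print(s,np.linalg.norm(s[1]-s[0]),np.linalg.norm(s[2]-s[0]),"base c",(s[1]+s[2])/2)
e=s[0]-s[2];f=s[1]-s[0];print("base x deg",np.degrees(np.arctan2(e[1],e[0]))%180,np.degrees(np.arctan2(f[1],f[0]))%180)
l=plane([[334,192]],.108,*a);print("lug",l)
```

```text
(125, 34, 15, 61) 565.0
(0, 0, 19, 95) 732.0
(20, 10, 98, 74) 5572.5
outer rim w 0.047603722195690125 [ 0.50533015 -0.09772941  0.182     ]
bore w 0.03792296286303965 [ 0.50525611 -0.09755272  0.182     ]
bore h 0.033284002371154135 [ 0.50755075 -0.0968836   0.182     ]
[[ 0.47206522 -0.15431082  0.009     ]
 [ 0.45525597 -0.05152078  0.009     ]
 [ 0.57532847 -0.1369706   0.009     ]] 0.10415537754972329 0.10470903971160628 base c [ 0.51529222 -0.09424569  0.009     ]
base x deg 9.532319093960552 99.28736589680865
lug [[ 0.48030437 -0.10103882  0.108     ]]
```

Base x axis is 9.4° and the lug direction about 9°, so they are aligned. Taking both cameras together, a shift of about 3 mm in tool -x is right. I'll lower in stages and watch the force.

{"method": "servo_tool", "body": {
  "increments": [
    [0, -3, 1, 10, 0, 0, 0],
    [0, 0, 0, 15, 0, 0, 0],
    [0, 0, 0, 15, 0, 0, 0],
    [0, 0, 0, 10, 0, 0, 0],
    [0, 0, 0, 0, 0, 0, 0]
  ]
}}

```text
t: 6.75
position: [0.5124, -0.0943, 0.0874]
ee_rot: [[-0.933, -0.359, -0.002], [-0.359, 0.933, 0.0], [0.001, 0.001, -1.0]]
wrist_force: [0.6, 0.2, -1.7]
finger_gap: 0.565
grasp_force: 62.6
```

{"method": "servo_tool", "body": {
  "increments": [
    [0, 0, 0, 3, 0, 0, 0],
    [0, 0, 0, 3, 0, 0, 0],
    [0, 0, 0, 3, 0, 0, 0]
  ]
}}

```text
t: 7.12
position: [0.5131, -0.0944, 0.0793]
ee_rot: [[-0.933, -0.359, 0.0], [-0.359, 0.933, -0.0], [-0.0, -0.0, -1.0]]
wrist_force: [0.6, 0.6, -1.8]
finger_gap: 0.57
grasp_force: 62.6
```

{"method": "servo_tool", "body": {
  "increments": [
    [0, 0, 0, 3, 0, 0, 0],
    [0, 0, 0, 3, 0, 0, 0],
    [0, 0, 0, 3, 0, 0, 0],
    [0, 0, 0, 2, 0, 0, 0]
  ]
}}

```text
t: 7.62
position: [0.5129, -0.0944, 0.0681]
ee_rot: [[-0.933, -0.359, -0.0], [-0.359, 0.933, 0.0], [0.0, 0.0, -1.0]]
wrist_force: [0.4, -0.9, -0.9]
finger_gap: 0.576
grasp_force: 62.6
```

{"method": "servo_tool", "body": {
  "increments": [
    [0, 0, 0, 2, 0, 0, 0],
    [0, 0, 0, 2, 0, 0, 0],
    [0, 0, 0, 0, 0, 0, 0]
  ]
}}

```text
t: 8.0
position: [0.5129, -0.0944, 0.0642]
ee_rot: [[-0.933, -0.359, -0.0], [-0.359, 0.933, 0.0], [0.0, 0.0, -1.0]]
wrist_force: [-0.1, 0.4, -1.6]
finger_gap: 0.574
grasp_force: 62.6
```

No side force, so the bore is over the cone. The last few millimetres next.

{"method": "servo_tool", "body": {
  "increments": [
    [0, 0, 0, 2, 0, 0, 0],
    [0, 0, 0, 1, 0, 0, 0],
    [0, 0, 0, 1, 0, 0, 0],
    [0, 0, 0, 0, 0, 0, 0]
  ]
}}

```text
t: 8.5
position: [0.513, -0.0944, 0.0603]
ee_rot: [[-0.933, -0.359, 0.0], [-0.359, 0.933, 0.0], [-0.0, 0.0, -1.0]]
wrist_force: [-0.3, 0.0, -1.6]
finger_gap: 0.567
grasp_force: 62.7
```

{"method": "servo_tool", "body": {
  "increments": [
    [0, 0, 0, 1, 0, 0, 0],
    [0, 0, 0, 0, 0, 0, 0]
  ]
}}

```text
t: 8.75
position: [0.513, -0.0944, 0.0602]
ee_rot: [[-0.933, -0.359, 0.001], [-0.359, 0.933, -0.0], [-0.001, -0.0, -1.0]]
wrist_force: [-6.8, 0.5, 16.2]
finger_gap: 0.572
grasp_force: 64.2
```

Contact came exactly at the expected height (TCP 0.060, 16 N), so the stage is seated. I'll ease the press and turn clockwise.

{"method": "servo_tool", "body": {
  "increments": [
    [0, 0, 0, -0.5, 0, 0, 0],
    [0, 0, 0, 0, 0, 0, 0.1],
    [0, 0, 0, 0, 0, 0, 0.1],
    [0, 0, 0, 0, 0, 0, 0.1],
    [0, 0, 0, 0, 0, 0, 0.1]
  ]
}}

```text
t: 9.38
position: [0.5134, -0.0942, 0.0602]
ee_rot: [[-0.999, 0.036, 0.001], [0.036, 0.999, 0.0], [-0.001, 0.0, -1.0]]
wrist_force: [-1.0, 0.6, 4.4]
finger_gap: 0.568
grasp_force: 63.5
```

{"method": "servo_tool", "body": {
  "increments": [
    [0, 0, 0, 0, 0, 0, 0.1],
    [0, 0, 0, 0, 0, 0, 0.1],
    [0, 0, 0, 0, 0, 0, 0.1],
    [0, 0, 0, 0, 0, 0, 0.1],
    [0, 0, 0, 0, 0, 0, 0.1]
  ]
}}

```text
t: 10.0
position: [0.5135, -0.0943, 0.0602]
ee_rot: [[-0.86, 0.511, 0.001], [0.511, 0.86, 0.0], [-0.001, 0.001, -1.0]]
wrist_force: [0.2, 2.1, 3.5]
finger_gap: 0.571
grasp_force: 63.3
```

{"method": "servo_tool", "body": {
  "increments": [
    [0, 0, 0, 0, 0, 0, 0.1],
    [0, 0, 0, 0, 0, 0, 0.1],
    [0, 0, 0, 0, 0, 0, 0.1],
    [0, 0, 0, 0, 0, 0, 0.1],
    [0, 0, 0, 0, 0, 0, 0.1]
  ]
}}

```text
t: 10.62
position: [0.5135, -0.0944, 0.0602]
ee_rot: [[-0.51, 0.86, 0.001], [0.86, 0.51, 0.0], [-0.001, 0.001, -1.0]]
wrist_force: [0.2, 1.5, 3.2]
finger_gap: 0.572
grasp_force: 63.2
```

{"method": "servo_tool", "body": {
  "increments": [
    [0, 0, 0, 0, 0, 0, 0.05],
    [0, 0, 0, 0, 0, 0, 0.03],
    [0, 0, 0, 0, 0, 0, 0]
  ]
}}

```text
t: 11.0
position: [0.5135, -0.0944, 0.0602]
ee_rot: [[-0.442, 0.897, 0.001], [0.897, 0.442, -0.0], [-0.001, 0.001, -1.0]]
wrist_force: [0.8, 0.8, 6.2]
finger_gap: 0.569
grasp_force: 63.1
```

Run:
```python
from h import *
s=manip.get_state();R=np.array(s["ee_rot"]);print(s["t"],s["position"],np.degrees(np.arctan2(R[1,1],R[0,1])),s["wrist_force"],s["moment"])
```

```text
11.0 [ 0.5134703  -0.09440997  0.06021168] 26.23744758601798 [0.83133914 0.84491071 6.22573775] [ 0.12016956 -0.27092718 -0.05760589]
```

84.8° turned and no stop felt yet (moment z -0.06). I'll continue in small steps.

{"method": "servo_tool", "body": {
  "increments": [
    [0, 0, 0, 0, 0, 0, 0.04],
    [0, 0, 0, 0, 0, 0, 0.04],
    [0, 0, 0, 0, 0, 0, 0.03],
    [0, 0, 0, 0, 0, 0, 0.03],
    [0, 0, 0, 0, 0, 0, 0]
  ]
}}

```text
t: 11.62
position: [0.5135, -0.0944, 0.0602]
ee_rot: [[-0.313, 0.95, 0.001], [0.95, 0.313, -0.0], [-0.0, 0.001, -1.0]]
wrist_force: [2.0, 0.7, 5.1]
finger_gap: 0.568
grasp_force: 63.1
```

Run:
```python
from h import *
s=manip.get_state();R=np.array(s["ee_rot"]);print(s["t"],s["position"],np.degrees(np.arctan2(R[1,1],R[0,1])),s["wrist_force"],s["moment"])
im,K,k1,W=grab("side");im2=grab("top")[0]
f=lambda im,u,v,r:cv2.resize(im[v-r:v+r,u-r:u+r],(400,400),interpolation=2)
w=grab("wrist")[0]
cv2.imwrite("pics/c3.png",np.hstack([f(im,370,230,60),w[:,120:520]])[:,:,::-1])
```

```text
11.625 [ 0.51348731 -0.09442989  0.06020986] 18.220902744013365 [1.95670821 0.70900329 5.0699282 ] [ 0.11706941 -0.32356615 -0.05103088]
```

View pics/c3.png

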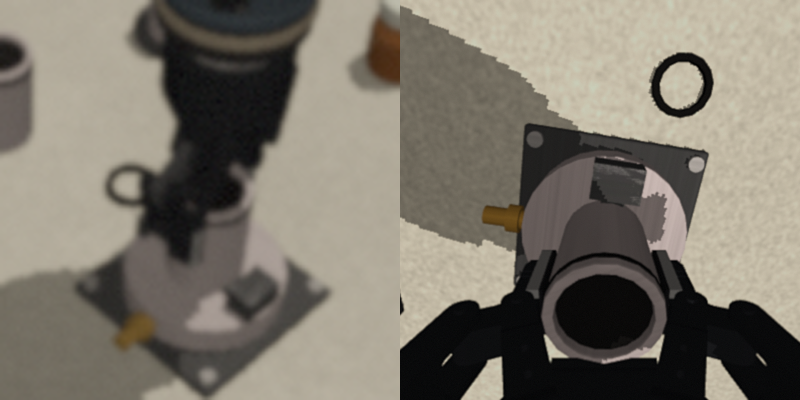

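The side view shows the stage seated upright, and the wrist view shows no lug left in the gap: the lug on the claw side at (620,180) is under its claw after 92.8° of turn. One small nudge to feel the stop, then release.

{"method": "servo_tool", "body": {
  "increments": [
    [0, 0, 0, 0, 0, 0, 0.02],
    [0, 0, 0, 0, 0, 0, 0.02],
    [0, 0, 0, 0, 0, 0, 0]
  ]
}}

```text
t: 12.15
position: [0.5136, -0.0944, 0.0602]
ee_rot: [[-0.276, 0.961, 0.001], [0.961, 0.276, -0.0], [-0.001, 0.001, -1.0]]
wrist_force: [2.4, -0.2, 5.3]
finger_gap: 0.575
grasp_force: 68.3
```

Run:
```python
from h import *
s=manip.get_state();R=np.array(s["ee_rot"]);print(s["t"],s["position"],np.degrees(np.arctan2(R[1,1],R[0,1])),s["wrist_force"],s["moment"])
```

```text
12.15 [ 0.51364752 -0.0944223   0.06019655] 16.004765480742687 [ 2.38787926 -0.22225708  5.32602995] [-0.11646738 -0.66433206  2.18838557]
```

The moment jumped to 2.2 N m: the lugs are at the stops. I'll relax slightly, open gently and go straight up.

{"method": "servo_tool", "body": {
  "increments": [
    [0, 0, 0, 0, 0, 0, -0.03],
    [0.65, 0, 0, 0, 0, 0, 0],
    [0.8, 0, 0, 0, 0, 0, 0],
    [1, 0, 0, 0, 0, 0, 0],
    [1, 0, 0, 0, 0, 0, 0]
  ]
}}

```text
t: 12.78
position: [0.5128, -0.0944, 0.0597]
ee_rot: [[-0.303, 0.953, -0.0], [0.953, 0.303, 0.0], [0.0, -0.0, -1.0]]
wrist_force: [0.0, 0.1, 0.1]
finger_gap: 0.999
grasp_force: 0.0
```

{"method": "servo_tool", "body": {
  "increments": [
    [1, 0, 0, 0, 0, 0, 0],
    [1, 0, 0, 0, 0, 0, 0],
    [1, 0, 0, -10, 0, 0, 0],
    [1, 0, 0, -25, 0, 0, 0],
    [1, 0, 0, -30, 0, 0, 0]
  ]
}}

```text
t: 13.4
position: [0.5127, -0.0943, 0.126]
ee_rot: [[-0.303, 0.953, -0.0], [0.953, 0.303, 0.0], [0.0, -0.0, -1.0]]
wrist_force: [0.1, 0.1, -0.7]
finger_gap: 1.0
grasp_force: 0.0
```

{"method": "servo_tool", "body": {
  "increments": [
    [1, 0, 0, -40, 0, 0, 0],
    [1, 0, 0, -40, 0, 0, 0],
    [1, 50, 0, 0, 0, 0, 0],
    [1, 50, 0, 0, 0, 0, 0],
    [1, 0, 0, 0, 0, 0, 0]
  ]
}}

```text
t: 14.02
position: [0.4819, 0.0032, 0.2058]
ee_rot: [[-0.306, 0.952, 0.001], [0.952, 0.306, 0.0], [0.0, 0.001, -1.0]]
wrist_force: [0.1, -0.1, 0.3]
finger_gap: 1.0
grasp_force: 0.0
```

Run:
```python
from h import *
s=manip.get_state();print(s["t"],s["position"],s["finger_gap"])
im=grab("side")[0];im2=grab("top")[0];w=grab("wrist")[0]
f=lambda im,u,v,r:cv2.resize(im[v-r:v+r,u-r:u+r],(400,400),interpolation=2)
cv2.imwrite("pics/c4.png",np.hstack([f(im,350,220,80),cv2.resize(w,(400,250))if 0 else w[:,120:520]])[:,:,::-1])
```

```text
14.025 [0.48194258 0.00321355 0.20581946] 0.9997024305150546
```

View pics/c4.png

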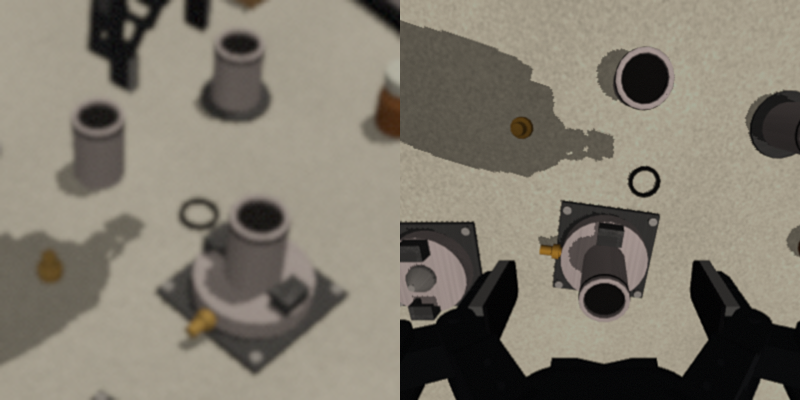

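The stage stands upright and fully down on the base (side crop (258,250)) with no lugs in the gaps. The plain and flanged tubes stand where they were, and the gripper is clear.

```bash
python3 -c "
from station import manip
print(manip.hand_in())"
```

```text
the job is handed in; nothing more can be done
None
```

The job is handed in (no verdict came back): the lugged stage is seated on the left-hand base with its lugs turned to the stops under the claws and released at about 14 s of the 42 s; the plain and flanged tubes were not touched.

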